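Pop a block out of the ejector fixture and trap it on the slide

TASK

Press the ejector key beside the slide all the way down with one fingertip, so that the spring pops the black frame block out of its nest, and trap the block on the slide with the other finger, with the whole block past the stop tooth, before it is pushed off the open end. Only press and block: do not pinch, lift or carry anything, and leave the loose things round about alone. Finish while holding: the key still fully down under one finger and the block still at rest on the slide against the other.

Things in the scene. Friction and masses are not known exactly. Their poses are not given: they have to be found in the camera images.
- fixture: Ejector fixture fixed to the bench: dark steel plate 255 x 205 x 12 mm with, in one line along y = 0, an aluminium slide (x = -35 to +45 mm), a nest (+50 to +80) between cheeks 48 mm high, and a grey spring housing (+96 to +198) 64 mm high. Origin at bench height under the slide's middle, z up. The block is ejected along -x; the key is on the +y side.
- key_top (a point): Centre of the top of the ejector key, a ribbed grey rectangular pad 44 mm (along the slide) x 30 mm, in a low collar (32 mm high), at fixture x = 0, y = +58 mm. Its top is 49 mm above the bench when up, 37 mm when fully down: then 7 mm above the slide floor and 2 mm above the slide's side walls, so a second finger at the same height hangs clear over the slide.
- key (a joint): Travel of the key, m: 0 up, 0.012 fully down on its stop. The stop tooth sinks with it and frees the block at about 0.007 to 0.008. A spring lifts it again when let go. It takes about 2 N at first and up to about 7 N near the end.
- catch_spot (a point): Point on the slide floor straight beside the key's middle (fixture x = 0, y = 0, 30 mm above the bench). The floor is level, 40 mm wide between side walls 5 mm high. A 22 mm wide finger hanging over this point stops the block with its centre about 26 mm to the +x side.
- slide_end (a point): Middle of the open end edge of the slide floor (fixture x = -35 mm, y = 0, 30 mm above the bench). Block centre above x = -25 mm counts as still on the slide.
- tooth (a point): Middle of the stop tooth's place at floor height (fixture x = +48 mm, y = 0, 30 mm above the bench): a steel bar 4 mm thick, 32 mm wide across the slide, 8 mm above the floor while the key is up, in front of the block. The block is wholly past it when its centre is below fixture x = +31 mm.
- nest (a point): Middle of the nest floor, where the block starts (fixture x = +65 mm, y = 0, 30 mm above the bench). Behind the block a steel spring pusher (2.4 N, stroke 112 mm) presses towards -x. With the tooth down it drives the block out at 0.1 to 0.2 m/s and, if nothing stops it, off the open end in about a second; it keeps pushing at about 2 N on a stopped block.
- block: The black plastic frame block with two flush steel bushes in its top, 30 mm along the slide, 36 mm across, 28 mm high, 40 to 85 g, loose in the nest between pusher and tooth. Origin at the centre of its underside, z up.
- spare_block: Bystander: an identical black block standing loose on the mounting plate, on the side away from the key. Origin at the centre of its underside.
- gauge_pin: Bystander: steel gauge pin 45 mm high with a 22 mm head, standing loose on the mounting plate on the side away from the key. Origin at the centre of its underside.
- screw_cup: Bystander: open grey plastic cup 64 mm wide, 40 mm high, loose on the bench. Origin at the centre of its underside.
- jar: Bystander: jar 60 mm wide, 90 mm high, loose on the bench. Origin at the centre of its underside.
- collar: Bystander: steel ring 76 mm wide, 30 mm high, loose on the bench. Origin at the centre of its underside.
- screwdriver: Bystander: screwdriver lying on the bench, along its own x.
- tray: Bystander: open grey plastic tray 100 x 80 x 40 mm, loose on the bench. Origin at the centre of its underside.
Mind the look-alikes: they are no part of the job. Leave any red or yellow look-alike of the block alone.

How it is judged:
On the way:
1. the key is pressed with the block still in its nest (value of joint key above 0.003 m and x of block in the frame of fixture above 0.058 m).
At the end, for the whole second after the job is handed in: The key is held down (at least 9.5 of its 12 mm), and the block is at rest and flat on the slide floor, wholly past the stop tooth and short of the open end (centre between fixture x = -26 and +32 mm), pressed by the spring against a finger (contact over 0.3 N) (value of joint key above 0.0095 m and x of block in the frame of fixture between -0.026 and 0.032 m and z of block in the frame of fixture between 0.026 and 0.035 m and contact force between the fingers and block above 0.3 N and linear speed of block below 0.02 m/s and angle between block's own z axis and vertical below 0.2 rad); the arm keeps its last pose, push and grip.
It fails at once if the block is lifted more than 12 mm off the slide floor (z of block in the frame of fixture above 0.042 m).
It fails at once if the block runs or falls off the slide (x of block in the frame of fixture below -0.035 m or z of block in the frame of fixture below 0.022 m).
It fails at once if a loose bystander is shifted more than 20 mm (distance of any of spare_block, gauge_pin, screw_cup, jar, collar, screwdriver, tray from where it was at the start of the episode above 0.02 m).
It also fails if it takes over 32 s, if anything falls off the work surface, if the arm or the gripper's body presses on something with over 40 N, if the wrist force passes 120 N, or if a joint passes its speed limit or range.

ROBOT

A 6-joint arm with a two-finger parallel gripper is mounted at the origin on the work surface. World frame = base frame: x ahead of the robot, y to its left, z up, the work surface at z = 0. Lengths are in m, angles in rad, forces in N, time in s.
With the tool pointing down it reaches from about 0.4 to 0.825 m from the base axis. Payload 7 kg.
Tool frame: the origin (TCP) lies midway between the tips of the shut fingers; the grasp point (between the pads) lies 19 mm behind it (r.hold_point_z is the distance from the TCP to the grasp point, in m); z points along the fingers, y is the direction in which the jaws open and shut (so a half turn about z gives the same grasp; the last joint's range is limited). The gripper opens to 88 mm and grips with 3 to 60 N. Pads are 19 mm wide; open, the fingers measure 130 mm over their backs; the gripper's body (78 mm by 193 mm) begins 47 mm behind the grasp point.
Start: joints at [1.421, 0.359, 0.012, 0, -1.224, -0.288], TCP at [0.286, 0.611, 0.227] pointing down, gripper open.
Joint ranges: [-3.07, 3.07], [-1.43, 2.12], [-1.02, 1.25], [-3.03, 1.67], [-3.05, -0], [-3.03, 3.03]. Speed limits (rad/s): [2.39, 2.39, 3.01, 3.14, 3.14, 3.14].

INTERFACE

Orientations are given as a rotation vector (axis times angle).
In Python, from workcell import r gives the robot as it stands. The module is installed in compiled form; this text tells all that it offers.
- The arm moves only by the tool arm_command, never from a script. Its argument "rows" is a list that holds one entry, the list of rows, each a list of 4 numbers: the shift along the tool's x, y, z in cm, then the turn about the tool's z in rad. In form: [[[tx, ty, tz, yaw], ...]]. A call has 1 to 8 rows; each row shifts and turns the commanded pose from where the row before left it, along the tool's axes as they then stand; what a row does not reach is not made up. A row lasts 1/8 s, in which the tool goes at most 62.5 mm and 10.7 degrees, less where a joint would pass 70% of its speed; a pose out of reach is approached as far as the arm can. A call with a gripper value outside its range is refused whole. "hand" is the gripper's target within -1 to 1 (shut at 1, half-way at 0, fully open at -1), set as the call begins (left out, the last holds). The fingers move at their own pace and stop on an object; the grip force is fixed at half the most. Time passes only in rows, so rows that do not move let the fingers close. It gives the time, the measured TCP pose, the force and the opening at its end, in the units of the state.
- r.state(): the state, without advancing time (a new reading comes with each control period).
- r.snapshot(name): name is "side" or "top"; returns the picture (384x512x3 uint8, blue, green, red); there is no depth.
- r.camera_model(name): a dict with "camera_matrix" (3x3 intrinsics, pixels), "k1" (the pictures are not rectified: a ray, as slopes to the right and down, at radius r is drawn at 1 + k1 r^2 times it, then the intrinsics apply), "T" (4x4, takes a point from camera to world coordinates). Camera axes: x right, y up, looking along -z (the intrinsics and any distortion apply to the point x, -y, -z); pixel columns grow to the right and rows downward; lengths in m; the calibration is good to about 2 mm. A picture is of the moment at which its call begins. camera_model takes no time and is no camera call.
- r.sign_off(): hands the job in, once; it reports no verdict.
The state is a dict: "time_s": time; "joint_positions": joint angles; "qvel": joint speeds; "tau": joint torques, N m; "ee_pos": TCP position; "tcp_rot": TCP orientation; "contact_force": force on the tool from outside, world axes, zero at the start; "torque": the same for the moment, N m; "gripper_width": finger opening in m.
Only numpy, scipy, OpenCV 4.12 (cv2) and the standard library are available. Lean on these libraries where they do the work, as an engineer would, in place of code of your own. Each camera call takes 0.05 s, during which the arm holds its last target. There are 200 camera calls.

## Working session

There is one attempt and no reset: what is moved stays moved. The work goes in short steps, Python scripts to look and compute and a tool call to move; the robot and the scene stay as the last step left them, time stands still between calls to the robot, and variables do not carry over. Pictures are saved under pics/ and viewed, about 8 in all and at most 12, crops included, and the job is handed in when it is done.

Besides the shell and the picture viewer there is one more tool, called after "Request:" as a command line: name --argument value ..., lists and objects as JSON in quotes. arm_command: Moves the arm, as the interface text tells. Its arguments: {"type":"object","properties":{"rows":{"type":"array","items":{"type":"array","items":{"type":"array","items":{"type":"number"}}}},"hand":{"type":"number"}},"required":["rows"]}

```bash
mkdir -p pics; cat > h.py <<'E'
import numpy as np,cv2
from workcell import r
def ray(name,u,v):
    c=r.camera_model(name);K=np.array(c["camera_matrix"]);T=np.array(c["T"])
    d=np.array([(u-K[0,2])/K[0,0],(v-K[1,2])/K[1,1]]);s=d.copy()
    for _ in range(20): s=d/(1+c["k1"]*(s@s))
    return T[:3,3],T[:3,:3]@np.array([s[0],-s[1],-1])
def plane(name,u,v,z):
    o,d=ray(name,u,v);return (o+d*(z-o[2])/d[2])
def proj(name,p):
    c=r.camera_model(name);K=np.array(c["camera_matrix"]);T=np.array(c["T"])
    q=T[:3,:3].T@(np.array(p)-T[:3,3]);s=np.array([q[0],-q[1]])/-q[2];s=s*(1+c["k1"]*(s@s))
    return K[:2,:2]@s+K[:2,2]
E
python3 - <<'E'
from h import *
for n in("top","side"):
    im=r.snapshot(n);cv2.imwrite(f"pics/{n}0.png",im);print(n,r.camera_model(n)["T"][:3,3] if hasattr(r.camera_model(n)["T"],'shape') else r.camera_model(n)["T"])
s=r.state();print(s)
E
```

```text
top [ 0.28531548 -0.02467549  1.49707879]
side [-0.33933857 -0.91903671  0.97353443]
{'time_s': 0.1, 'joint_positions': array([ 1.42106315e+00,  3.59331629e-01,  1.11675757e-02, -3.01494711e-04,
       -1.22407245e+00, -2.88072582e-01]), 'qvel': array([ 4.57276480e-05, -1.64583685e-04,  1.80752899e-03,  2.38602236e-03,
        1.99841441e-03,  7.66357920e-04]), 'tau': array([-2.51758735e-03, -5.84165597e+01,  2.93752170e+01,  7.01573029e+00,
        1.01383415e-02, -3.96542362e-05]), 'ee_pos': array([0.28602968, 0.61093953, 0.22571449]), 'tcp_rot': array([ 3.06516599e+00, -6.82065610e-01, -2.87736921e-04]), 'contact_force': array([-0.30020884,  0.44851928,  0.20155568]), 'torque': array([ 0.01593874,  0.00279615, -0.02575412]), 'gripper_width': 0.08765866604830774}
```

View pics/top0.png

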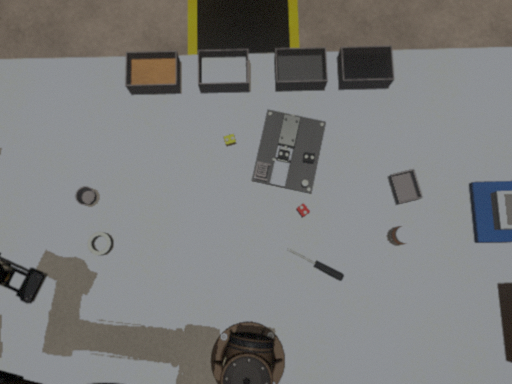

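View pics/side0.png

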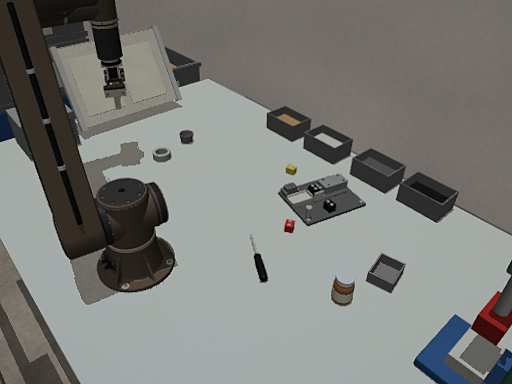

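The top view shows the fixture plate around (290,150). There are two black blocks: (284,154) in line with the slide and housing, so it is the nest block, and (309,157), loose on the plate, the spare. The key pad is at about (263,170). I'll confirm this in an enlarged crop.

```bash
python3 - <<'E'
from h import *
im=cv2.imread("pics/top0.png")[100:200,240:340]
cv2.imwrite("pics/crop.png",cv2.resize(im,None,fx=6,fy=6,interpolation=cv2.INTER_CUBIC))
full=cv2.imread("pics/top0.png").astype(int)
# plate: dark-> light bench contrast
g=full.max(2)[90:205,240:340]
m=(g<130).astype(np.uint8)
m=cv2.morphologyEx(m,cv2.MORPH_CLOSE,np.ones((15,15)))
c=max(cv2.findContours(m,0,2)[0],key=cv2.contourArea)
b=cv2.boxPoints(cv2.minAreaRect(c))+[240,90];print(b)
P=[plane("top",*p,.012) for p in b];print(np.round(P,4))
print([np.linalg.norm(P[i]-P[(i+1)%4]) for i in range(4)])
E
```

```text
[[250.37072372 180.9365921 ]
 [265.98536301 108.06829453]
 [326.76585388 121.09268951]
 [311.1512146  193.96098328]]
[[ 0.571  -0.0231  0.012 ]
 [ 0.824  -0.0824  0.012 ]
 [ 0.7725 -0.2883  0.012 ]
 [ 0.5221 -0.2241  0.012 ]]
[np.float64(0.25982497424126627), np.float64(0.21225611014787965), np.float64(0.2584573924638441), np.float64(0.20691626558761606)]
```

View pics/crop.png

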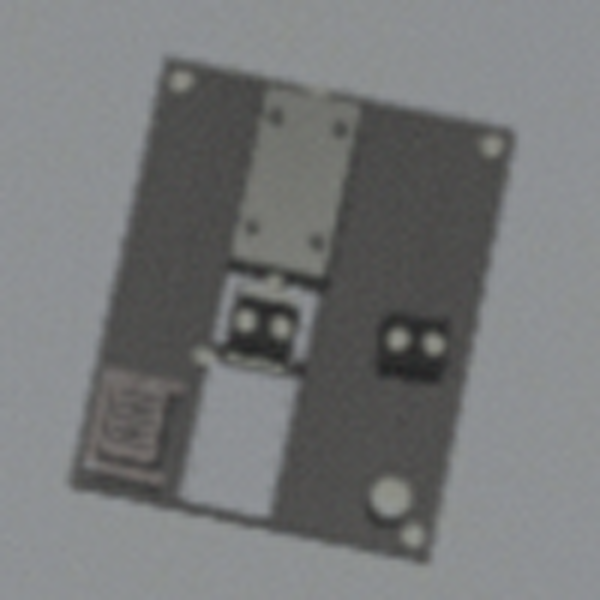

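The crop (full px = crop/6 + (240,100)) shows the nest block with bushes at (264,321) between the cheeks, in line with the slide and housing. The loose spare is at (413,345), the pin at (390,497), the ribbed key pad at about (139,427), and the slide's open end at about (226,506). The nest block is the one meant, because it sits in the nest in front of the pusher.

```bash
cat > fx.py <<'E'
from h import *
from scipy.spatial.transform import Rotation as R
obs=[((264,321),.058,(.065,0)),((226,506),.035,(-.035,0)),((295,184),.064,(.147,0)),((139,427),.049,(0,.058))]
W=[];F=[]
for (u,v),z,f in obs:
    W.append(plane("top",(u+.5)/6-.5+240,(v+.5)/6-.5+100,z)[:2]);F.append(f)
W=np.array(W);F=np.array(F)
E
python3 - <<'E'
from fx import *
a=(W-W.mean(0))@[1,1j];b=(F-F.mean(0))@[1,1j]
k=np.vdot(b,a);th=np.angle(k);M=np.array([[np.cos(th),-np.sin(th)],[np.sin(th),np.cos(th)]])
t=W.mean(0)-M@F.mean(0)
print(np.round(W,4),"yaw",np.degrees(th),"scale",abs(k)/np.vdot(b,b).real,"t",t)
print("res mm",np.round((W-(F@M.T+t))*1e3,1))
th=np.radians(-13.8)
M=np.array([[np.cos(th),-np.sin(th)],[np.sin(th),np.cos(th)]]);t=W.mean(0)-M@F.mean(0);print("t2",t)
print("res",np.round((W-(F@M.T+t))@M*1e3,1))
s=r.state();Q=R.from_rotvec(s["tcp_rot"]).as_matrix();print(Q.round(3))
y=Q[:2,1];print("tool y angle",np.degrees(np.arctan2(y[1],y[0])),"j6",s["joint_positions"])
tgt=M@[-.006,.029]+t;print("tgt",tgt,"tool-frame shift cm",100*Q.T@(np.r_[tgt,s["ee_pos"][2]]-s["ee_pos"]))
E
```

```text
[[ 0.6522 -0.1338]
 [ 0.5545 -0.1112]
 [ 0.7273 -0.1529]
 [ 0.5968 -0.0644]] yaw -12.81314897410662 scale 0.9844944865740939 t [ 0.58634325 -0.1198973 ]
res mm [[ 2.5  0.5]
 [ 2.3  0.9]
 [-2.4 -0.4]
 [-2.4 -1. ]]
t2 [ 0.58627562 -0.11909814]
res [[ 2.6  1.4]
 [ 2.3  0.1]
 [-2.   0.8]
 [-2.8 -2.3]]
[[ 0.906 -0.424 -0.   ]
 [-0.424 -0.906 -0.001]
 [ 0.     0.001 -1.   ]]
tool y angle -115.0903097558384 j6 [ 1.42106315e+00  3.59331629e-01  1.11675757e-02 -3.01494711e-04
 -1.22407245e+00 -2.88072582e-01]
tgt [ 0.58736629 -0.08950404] tool-frame shift cm [56.99230159 50.65688888  0.08186129]
```

Request:
arm_command --rows '[[[2.8,3.8,0,-0.1],[2.9,3.8,0,-0.1],[2.8,3.8,0,0],[2.8,3.8,0,0],[2.8,3.8,0,0],[2.8,3.8,0,0],[2.8,3.8,0,0],[2.8,3.8,0,0]]]' --hand 0.16

```text
time_s: 1.1
ee_pos: [0.4199, 0.2568, 0.2265]
tcp_rot: [3.119, -0.372, -0.0]
contact_force: [0.3, -0.4, 0.3]
gripper_width: 0.0375
```

Request:
arm_command --rows '[[[2.8,3.8,0,0],[2.8,3.8,0,0],[2.8,3.8,0,0],[2.8,3.8,0,0],[2.8,3.8,0,0],[2.8,3.8,0,0],[2.8,3.8,0,0],[0,0,0,0]]]'

```text
time_s: 2.1
ee_pos: [0.5479, -0.0489, 0.2257]
tcp_rot: [3.118, -0.379, -0.002]
contact_force: [0.4, 0.1, 0.3]
gripper_width: 0.0367
```

```bash
cat >> fx.py <<'E'
th=np.radians(-13.6);M=np.array([[np.cos(th),-np.sin(th)],[np.sin(th),np.cos(th)]]);t=np.array([.5863,-.1193])
def fw(x,y,z): return np.r_[M@[x,y]+t,z]
E
python3 - <<'E'
from fx import *
im=cv2.imread("pics/side0.png");x0,y0,k=270,165,7
c=cv2.resize(im[y0:y0+65,x0:x0+105],None,fx=k,fy=k,interpolation=cv2.INTER_CUBIC)
c=cv2.convertScaleAbs(c,alpha=1.6)
def dot(p,col):
    u,v=(proj("side",p)-[x0,y0]+.5)*k-.5;cv2.circle(c,(int(u),int(v)),2,col,-1)
def poly(pts,z,col):
    q=np.array([(proj("side",fw(*p,z))-[x0,y0]+.5)*k-.5 for p in pts]).astype(int);cv2.polylines(c,[q],True,col,1)
poly([(-.022,.043),(.022,.043),(.022,.073),(-.022,.073)],.049,(0,0,255))
poly([(-.035,-.02),(.045,-.02),(.045,.02),(-.035,.02)],.03,(0,255,0))
poly([(.05,-.018),(.08,-.018),(.08,.018),(.05,.018)],.058,(255,0,255))
cv2.imwrite("pics/sc.png",c)
E
```

```text
(no output)
```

View pics/sc.png

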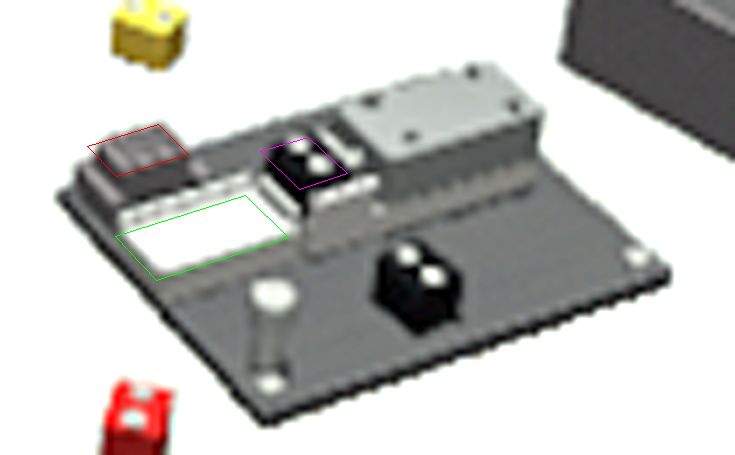

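Request:
arm_command --rows '[[[2.4,1.5,0,0],[2.4,1.5,0,0],[0,0,3,0],[0,0,4,0],[0,0,4,0],[0,0,3,0],[0,0,0,0],[0,0,0,0]]]'

```text
time_s: 3.1
ee_pos: [0.5879, -0.0863, 0.0877]
tcp_rot: [3.12, -0.371, 0.002]
contact_force: [0.8, 0.4, -0.1]
gripper_width: 0.0367
```

```bash
python3 - <<'E'
from fx import *
s=r.state();p=s["ee_pos"];q=M.T@(p[:2]-t);print(p,"fixture",q,s["contact_force"],s["gripper_width"],s["tcp_rot"])
im=r.snapshot("side");im2=r.snapshot("top")
x0,y0,k=265,120,6
c=cv2.convertScaleAbs(cv2.resize(im[y0:y0+100,x0:x0+110],None,fx=k,fy=k,interpolation=cv2.INTER_CUBIC),alpha=1.6)
cv2.imwrite("pics/s1.png",c)
E
```

```text
[ 0.58789383 -0.08631439  0.08774143] fixture [-0.00620716  0.0324355 ] [ 0.80222986  0.38354792 -0.09190077] 0.03671505457078959 [ 3.11953901e+00 -3.71383839e-01  1.90567336e-03]
```

View pics/s1.png

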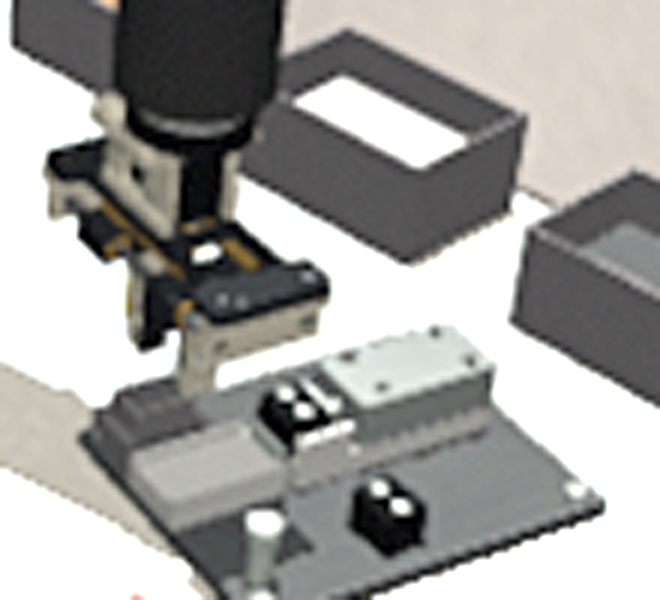

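The fingers sit as planned. One is over the key at crop (145,345), the other over the slide at (197,390), and they need about 3 mm more towards -y.

Request:
arm_command --rows '[[[0,0.3,1,0],[0,0,1,0],[0,0,1,0],[0,0,0.5,0],[0,0,0,0],[0,0,0,0]]]'

```text
time_s: 3.95
ee_pos: [0.5867, -0.0897, 0.0517]
tcp_rot: [3.119, -0.373, 0.0]
contact_force: [-0.5, 0.6, 0.3]
gripper_width: 0.0369
```

```bash
python3 - <<'E'
from fx import *
s=r.state();p=s["ee_pos"];q=M.T@(p[:2]-t);print(p,"fixture",q,s["contact_force"],s["gripper_width"],s["time_s"])
im=r.snapshot("side")
x0,y0,k=270,150,7
c=cv2.convertScaleAbs(cv2.resize(im[y0:y0+75,x0:x0+105],None,fx=k,fy=k,interpolation=cv2.INTER_CUBIC),alpha=1.6)
cv2.imwrite("pics/s2.png",c)
E
```

```text
[ 0.58668186 -0.08966255  0.0517308 ] fixture [-0.00659786  0.02889623] [-0.48008676  0.6234265   0.31000822] 0.03685988803415358 3.95
```

View pics/s2.png

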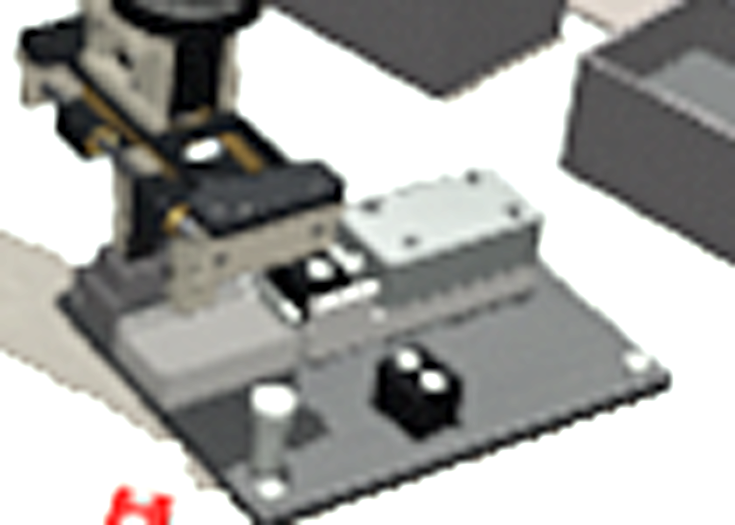

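```bash
python3 - <<'E'
from fx import *
f=lambda *p:((proj("side",fw(*p))-[270,150]+.5)*7-.5).round()
print("tips at slide/key",f(-.0066,0,.0517),f(-.0066,.058,.0517),"body corners",f(-.045,-.067,.118),f(.033,-.067,.118))
E
```

```text
tips at slide/key [186. 315.] [127. 254.] body corners [203. 303.] [338. 260.]
```

The projections agree with the picture: tip at about (186,315), and the pale face is the gripper body, well above the fixture. Next I press.

Request:
arm_command --rows '[[[0,0,0.3,0],[0,0,0.3,0],[0,0,0.3,0],[0,0,0.3,0],[0,0,0.3,0],[0,0,0,0],[0,0,0,0],[0,0,0,0]]]'

```text
time_s: 5.0
ee_pos: [0.5869, -0.0896, 0.0372]
tcp_rot: [-3.119, 0.373, -0.002]
contact_force: [-0.6, -0.1, 8.9]
gripper_width: 0.0365
```

```bash
python3 - <<'E'
from fx import *
s=r.state();p=s["ee_pos"];q=M.T@(p[:2]-t);print(p,"fixture",q,s["contact_force"],s["gripper_width"],s["time_s"])
im=r.snapshot("side")
x0,y0,k=270,150,7
c=cv2.convertScaleAbs(cv2.resize(im[y0:y0+75,x0:x0+105],None,fx=k,fy=k,interpolation=cv2.INTER_CUBIC),alpha=1.6)
cv2.imwrite("pics/s3.png",c)
E
```

```text
[ 0.58690112 -0.08960414  0.03716319] fixture [-0.00639848  0.02900457] [-0.60386323 -0.07415161  8.94470673] 0.036464802266354894 5.0
```

View pics/s3.png

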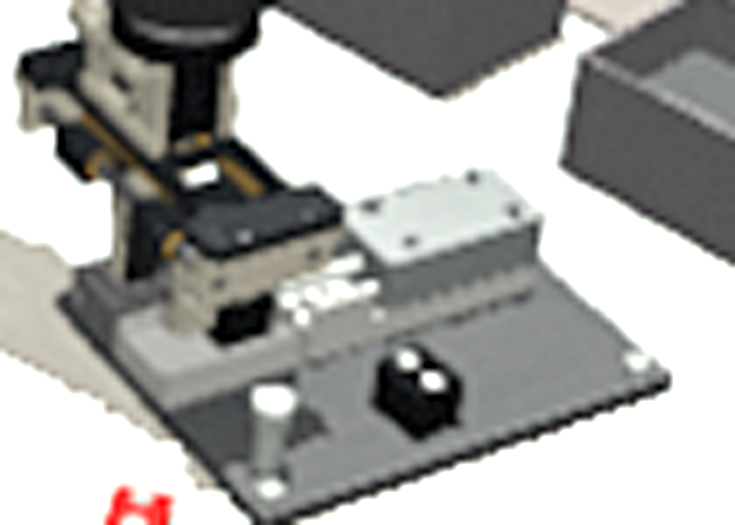

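The block has popped out and lies on the slide at crop (213–270, 300–340), directly against the slide finger. The nest is empty and the spare and pin haven't moved. I'll press slightly further for margin and confirm it is stationary.

Request:
arm_command --rows '[[[0,0,0.1,0],[0,0,0,0],[0,0,0,0],[0,0,0,0]]]'

```text
time_s: 5.55
ee_pos: [0.587, -0.0896, 0.037]
tcp_rot: [-3.119, 0.372, -0.002]
contact_force: [-3.1, 1.1, 15.1]
gripper_width: 0.0369
```

```bash
python3 - <<'E'
from fx import *
F=[]
for i in range(8):
    im=r.snapshot("side");s=r.state();F.append(s["contact_force"])
    if i==0: a=im
print(np.mean(F,0),np.std(F,0),s["ee_pos"],s["time_s"])
x0,y0,k=270,150,7
b=im[y0:y0+75,x0:x0+105]
print("diff",np.abs(a[y0:y0+75,x0:x0+105].astype(float)-b).mean())
o=cv2.imread("pics/s3.png");c=cv2.convertScaleAbs(cv2.resize(b,None,fx=k,fy=k,interpolation=cv2.INTER_CUBIC),alpha=1.6)
print("diff vs s3, block area",np.abs(o[295:345,165:280].astype(float)-c[295:345,165:280]).mean())
# block underside/top-edge: dark columns in crop area
g=c.max(2)[295:345,200:290];m=g<60;ys,xs=np.nonzero(m);print("dark x",xs.min()+200,xs.max()+200,"y",ys.min()+295,ys.max()+295)
f=lambda *p:((proj("side",fw(*p))-[x0,y0]+.5)*k-.5).round()
for x in(.015,.02,.025,.03): print(x,"near-bottom edge ends at wall top",f(x-.015,-.018,.035),f(x+.015,-.018,.035))
E
```

```text
[-3.433403    1.51630769 15.74796917] [0.49129302 0.59226172 0.6655573 ] [ 0.58698643 -0.08965672  0.03699532] 5.95
diff 0.6358518518518519
diff vs s3, block area 3.828695652173913
dark x 211 272 y 295 344
0.015 near-bottom edge ends at wall top [213. 357.] [263. 340.]
0.02 near-bottom edge ends at wall top [222. 354.] [271. 338.]
0.025 near-bottom edge ends at wall top [230. 351.] [279. 335.]
0.03 near-bottom edge ends at wall top [238. 348.] [287. 333.]
```

The key is on its stop: z stays at 0.0370 m under 15.7 N. The block is at fixture x ≈ 0.018, pressing on the finger along -x. I'm handing in.

```bash
python3 -c "
from workcell import r
print(r.sign_off())"
```

```text
the job is handed in; nothing more can be done
None
```

I pressed the ejector key fully down with one finger. The block popped out and is trapped on the slide against the other finger. I handed the job in at about 6 s with both held; sign-off gave no verdict.

**Key:** it is on its stop. The fingertip stayed at z = 0.037 m, the fully-down height, while the push rose to about 15.7 N.

**Block:** it is at fixture x ≈ +18 mm, inside the -26 to +32 mm window. It lies flat and at rest: images over 0.4 s were unchanged. I measured about 3.4 N on the tool along -x, consistent with the spring pressing the block against the finger.

**Bystanders:** the spare block and gauge pin had not moved in the last side view. I did not re-check the cup, jar, collar, screwdriver or tray after the moves, but the arm did not go down near them.

**Disagreements:** the top-view fixture fit had residuals of 2 to 3 mm, and the side view agreed to about 3 mm, within the margins. The first force reading after the press showed only 0.6 N along -x, against 3.4 N averaged after pressing slightly further; I took that first reading as sensor noise.

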